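# Open the back of a picture frame at the craft stall

### The arm

A 6-joint arm with a two-finger parallel gripper is mounted at the origin on the work surface. World frame = base frame: x ahead of the robot, y to its left, z up, the work surface at z = 0. Lengths are in m, angles in rad, forces in N, time in s.
With the tool pointing down it reaches from about 0.325 to 0.925 m from the base axis. Payload 3.1 kg.
Tool frame: the origin (TCP) lies at the centre of the arm's flange, where the gripper is bolted on; the fingertips stand 173 mm ahead of it and the grasp point (between the pads) lies 155 mm ahead of it; z points along the fingers, y is the direction in which the jaws open and shut (so a half turn about z gives the same grasp; the last joint's range is limited). The gripper opens to 85 mm and grips with 20 to 120 N. Pads are 22 mm wide; open, the fingers measure 114 mm over their backs; the gripper's body (76 mm by 85 mm) begins 54 mm behind the grasp point. The pads swing forward as they close: fully open they stand 13 mm farther back than shut.
Start: joints at [-1.3, 0.217, 1.613, -0, 1.311, -0.112], TCP at [0.233, -0.58, 0.405] pointing down, gripper open.
Joint ranges: [-2.75, 2.75], [-0.78, 2.1], [0.31, 2.55], [-1.13, 4.27], [0.13, 2.63], [-2.58, 2.58]. Speed limits (rad/s): [2.79, 2.79, 3.14, 3.14, 3.14, 3.14].

### API

Orientations are given as a unit quaternion [x, y, z, w].
In Python, from cell import bot, sense, optics, order gives the robot as it stands. The module is installed in compiled form; this text tells all that it offers. Calls block until the motion is done:
- bot.move_to(position, orientation): joint-space move of the TCP to a pose.
- bot.servo_line(position, rotation=None, v=0.15, contact_N=None): straight line of the TCP; rotation=None keeps the orientation; v is the mean speed in m/s. With contact_N (N) it stops when the force on the tool has changed by that much, and returns True; else False.
- bot.move_joints(angles): joint-space move.
- bot.let_go() and bot.grab(grasp_force=None): open the fingers fully, or close them until they stop; grasp_force is the grip in N (None keeps the last).
- bot.hold(seconds).
- bot.solve_ik(position, orientation): joint angles nearest the present ones, or None.
- sense(): the state.
- optics.grab_frame(name): name is "scene" or "top" or "wrist"; returns the picture (400x640x3 uint8, red, green, blue); there is no depth.
- optics.camera_params(name): a dict with "vfov" (degrees; the focal length in pixels is half the picture's height over the tangent of half this angle, whatever the lens; pixels are square), "cx", "cy" (the principal point, pixels), "R" (3x3) and "t" (3): a world point X has camera coordinates R X + t; the wrist camera has in their place "mount" (4x4, takes a point from camera to tool coordinates, whose origin is the TCP and whose axes are the flange's). Camera axes: x right, y down, z forward; pixel columns grow to the right and rows downward; lengths in m; the calibration is good to about 2 mm. A picture is of the moment at which its call begins: read the wrist's pose just before it. camera_params takes no time and is no camera call.
A pose or a line that the arm cannot do raises bot.MotionError and nothing moves.
- order.hand_in(): hands the job in, once; it reports no verdict.
The state is a dict: "time_s": time; "joints": joint angles; "dq": joint speeds; "joint_torque": joint torques, N m; "eef_pos": TCP position; "tool_rot": TCP orientation; "contact_force": force on the tool from outside, world axes, zero at the start; "torque": the same for the moment, N m; "grip_width": finger opening in m.
Only numpy, scipy, OpenCV 4.12 (cv2) and the standard library are available. Lean on these libraries where they do the work, as an engineer would, in place of code of your own. Each camera call takes 0.05 s, during which the arm holds its last target.

### The job

Open up the back of the picture frame that lies face down on the stall: push both brass turn buttons aside until they are clear of the backboard, then lift the backboard out by its wooden grip bar. Lay it flat, grip bar up, on the blue-topped riser so that none of its edges hangs over; set it down rather than dropping it, and leave the other wares where they are.

Things in the scene. Friction and masses are not known exactly. Their poses are not given: they have to be found in the camera images.
- frame: (all sizes in mm) brown wooden picture frame lying face down, fixed; 202 (its x) by 196 (its y), rails 30 high. Origin: centre of its underside, on the table. Opening 115 by 145; the backboard lies inside on a ledge 20 above the table. The near button is on the rail at its -x, the far button on the rail at its +x. Yaw within 0.4 rad of the world's
- backboard: loose plywood panel 110 (x) by 140 (y) by 9 thick, about 0.2 kg, with a dark wooden grip bar on top at its centre: 16 wide (x), 60 long (y), rising 32 above the panel's top face. Origin: centre of its underside. At the start it lies in the frame, underside 20 and top face 29 above the table, axes within 0.02 rad of the frame's
- near_button (a joint): brass turn button on the -x (robot's side) rail: hinge about the vertical, rad, positive counter-clockwise from above. 0: it points straight inwards over the backboard and locks it. Starts within 0.35 of 0, turns either way to a stop at +-1.7, stays where left (stiff: about 1.3 N at the stud). Clear of the backboard from about 1.2 either way
- far_button (a joint): brass turn button on the +x (far side) rail: hinge about the vertical, rad, positive counter-clockwise from above. 0: it points straight inwards over the backboard and locks it. Starts within 0.35 of 0, turns either way to a stop at +-1.7, stays where left (stiff: about 1.3 N at the stud). Clear of the backboard from about 1.2 either way
- near_button_stud (a point): centre of the top of the round upright stud (12 diameter, 20 tall, standing on the bar, top 62 above the table) of the near button, 33 from its pivot: push it sideways to turn the button
- far_button_stud (a point): centre of the top of the round upright stud (12 diameter, 20 tall, standing on the bar, top 62 above the table) of the far button, 33 from its pivot: push it sideways to turn the button
- near_button_pivot (a point): the near button's pivot, on top of its bar (42 above the table), 79 from the frame's centre and 24 outside the backboard's edge; x points along the bar to its tip. The bar is 57 long (45 on the tip side of the pivot, 12 behind), 16 wide, 10 thick, its underside 2 above the rail
- far_button_pivot (a point): the far button's pivot, on top of its bar (42 above the table), 79 from the frame's centre and 24 outside the backboard's edge; x points along the bar to its tip. The bar is 57 long (45 on the tip side of the pivot, 12 behind), 16 wide, 10 thick, its underside 2 above the rail
- riser: low display block of light wood with a blue top, fixed to the table, 150 (x) by 180 (y), 25 high, flat top. Origin: centre of its underside. Its yaw is within 0.4 rad of the world axes; it lies beside the frame, left or right
- corner_a (a point): a lower corner of the backboard, at its own (+55, +70, 0)
- corner_b (a point): a lower corner of the backboard, at its own (+55, -70, 0)
- corner_c (a point): a lower corner of the backboard, at its own (-55, -70, 0)
- corner_d (a point): a lower corner of the backboard, at its own (-55, +70, 0)
- ink_tin: bystander: flat silver tin with red top, 75 by 110 by 18, loose; origin: centre of its underside
- coaster: bystander: square wooden coaster 100 by 100 by 10, red pattern, loose; origin: centre of its underside
- jar: bystander: amber jar 70 diameter, 90 high, loose; origin: centre of its underside
- bowl: bystander: blue bowl 110 diameter, 45 high, loose; origin: centre of its underside
Things that resemble listed ones, but are neither listed nor needed, are in the scene too. Of the things that look like the backboard, the middle-sized one is meant.

How it is judged:
By the outcome, as a careful person would: the job done as asked, in the order asked, and still so for the second after the job is handed in, with the robot touching nothing.
It also fails if it takes over 72 s, if anything falls off the work surface, if the arm or the gripper's body presses on something with over 40 N, if the wrist force passes 120 N, or if a joint passes its speed limit or range.

## Working session

There is one attempt and no reset: what is moved stays moved. The work goes in short steps, each a Python script; the robot and the scene stay as the last script left them, time stands still between calls to the robot, and variables do not carry over. Pictures are saved under pics/ and viewed, and the job is handed in when it is done.

```bash
mkdir -p pics; python3 - <<'E'
from cell import bot,sense,optics,order
import cv2
for n in ["scene","top","wrist"]:
    cv2.imwrite(f"pics/{n}0.png",optics.grab_frame(n)[:,:,::-1])
    print(n,optics.camera_params(n))
print(sense())
E
```

```text
scene {'vfov': 43.36241626637287, 'cx': 315.2392092323263, 'cy': 202.32873639778046, 'R': array([[ 0.86723169,  0.49790097,  0.00195405],
       [ 0.27723585, -0.47961526, -0.83253198],
       [-0.41358128,  0.72253985, -0.55397355]]), 't': array([-0.40746269, -0.06711259,  1.91112748])}
top {'vfov': 48.26408478594742, 'cx': 324.00278770771104, 'cy': 199.3597817651544, 'R': array([[ 0.0089893 , -0.99988541,  0.0121799 ],
       [-0.99862068, -0.0096067 , -0.05161831],
       [ 0.05172941, -0.01169909, -0.99859261]]), 't': array([-0.00895781,  0.50422416,  1.35020005])}
wrist {'vfov': 60.627841572934784, 'cx': 321.29020393026855, 'cy': 195.2752508223892, 'mount': array([[-5.75730718e-05, -9.63543432e-01, -2.67551960e-01,
         6.77445161e-02],
       [ 9.99999995e-01, -3.49759307e-05, -8.92246994e-05,
         2.68882570e-04],
       [ 7.66139943e-05, -2.67551964e-01,  9.63543430e-01,
         3.05977218e-02],
       [ 0.00000000e+00,  0.00000000e+00,  0.00000000e+00,
         1.00000000e+00]])}
{'time_s': 0.15, 'joints': array([-1.30026152e+00,  2.17560277e-01,  1.61461333e+00,  3.43923590e-06,
        1.31130215e+00, -1.12211682e-01]), 'dq': array([-5.39655647e-04, -1.19220643e-03, -4.11527057e-03,  1.52659096e-03,
        6.28809386e-05,  2.94225686e-04]), 'joint_torque': array([-1.22702528e-03, -3.97452629e+01, -3.04414880e+01, -3.32122900e-04,
        5.87557399e-03, -1.16597735e-05]), 'eef_pos': array([ 0.23334715, -0.57946218,  0.40365576]), 'tool_rot': array([ 9.81743609e-01,  1.90206731e-01, -7.28002595e-05, -9.38731982e-04]), 'contact_force': array([-0.22219656,  0.54689533,  0.36403462]), 'torque': array([-0.0221371 , -0.00110354, -0.01256989]), 'grip_width': 0.08543470124168986}
```

View pics/scene0.png

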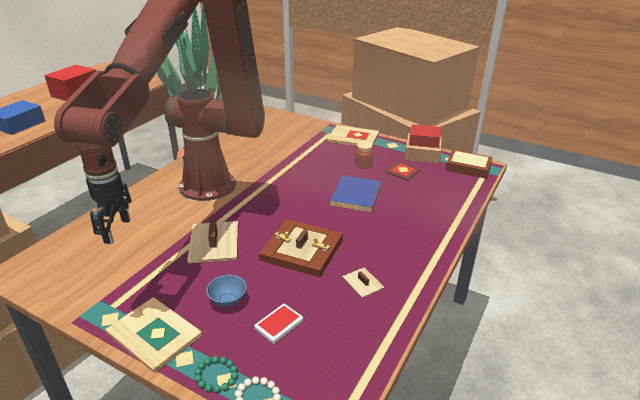

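View pics/top0.png

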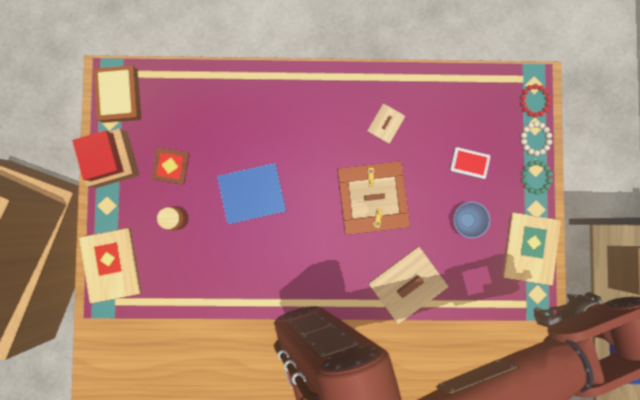

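Candidates for the backboard in the top view are the panel in the frame (374,198), a large loose panel (409,286) and a small loose panel (386,123). I choose the middle-sized one, in the frame at (374,198), with the blue riser at (251,193). A close crop will check this.

```bash
python3 - <<'E'
import cv2
im=cv2.imread("pics/top0.png")
cv2.imwrite("pics/top0c.png",cv2.resize(im[150:245,325:420],None,fx=6.3,fy=6.3,interpolation=cv2.INTER_CUBIC))
cv2.imwrite("pics/top0r.png",cv2.resize(im[150:235,205:300],None,fx=6.3,fy=6.3,interpolation=cv2.INTER_CUBIC))
E
cat > h.py <<'E'
from cell import bot,sense,optics,order
import cv2, numpy as np
from scipy.spatial.transform import Rotation as Rn
def px2w(name,uv,z,pose=None,P=None):
    P=P or optics.camera_params(name)
    f=200/np.tan(np.radians(P['vfov']/2))
    d=np.c_[(np.atleast_2d(uv)-[P['cx'],P['cy']])/f,np.ones(len(np.atleast_2d(uv)))]
    if name=='wrist':
        p,q=pose; R=Rn.from_quat(q).as_matrix()
        M=np.array(P['mount']); Rc=R@M[:3,:3]; c=R@M[:3,3]+p
    else:
        Rc=P['R'].T; c=-Rc@P['t']
    D=d@Rc.T
    return c+D*((np.asarray(z)-c[2])/D[:,2])[:,None]
def down(yaw):  # tool z down, tool x axis at yaw in world
    return (Rn.from_euler('z',yaw)*Rn.from_euler('x',np.pi)).as_quat()
def shot(fn):
    s=sense(); im=optics.grab_frame('wrist'); cv2.imwrite(fn,im[:,:,::-1])
    np.save(fn[:-4]+'.npy',np.r_[s['eef_pos'],s['tool_rot']]); return im
E
python3 - <<'E'
from h import *
print(px2w('top',[(374,198),(251,193),(338,169),(402,162),(409,228),(347,234)],[.03,.025,.03,.03,.03,.03]))
s=sense(); print(Rn.from_quat(s['tool_rot']).as_matrix())
E
```

```text
[[ 0.5089741  -0.15504319  0.03      ]
 [ 0.52079633  0.21675118  0.025     ]
 [ 0.59585099 -0.04561839  0.03      ]
 [ 0.61923276 -0.23980085  0.03      ]
 [ 0.41947533 -0.26092596  0.03      ]
 [ 0.3998257  -0.07412642  0.03      ]]
[[ 9.27642788e-01  3.73468349e-01 -5.00048662e-04]
 [ 3.73468622e-01 -9.27641036e-01  1.81549405e-03]
 [ 2.14163905e-04 -1.87088245e-03 -9.99998227e-01]]
```

View pics/top0c.png

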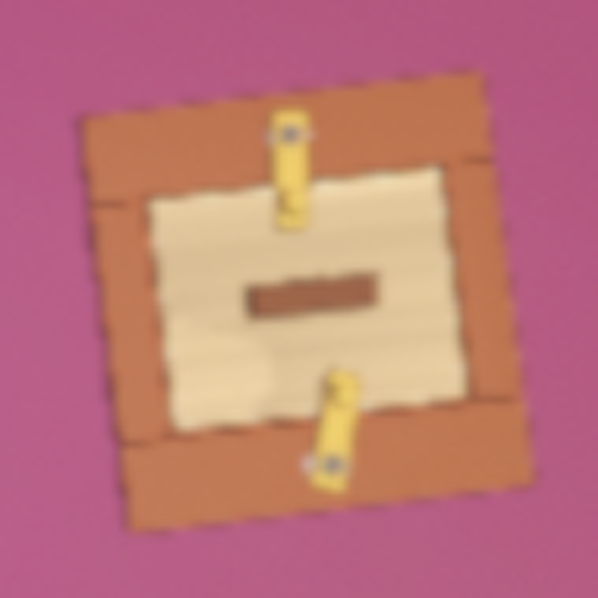

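View pics/top0r.png

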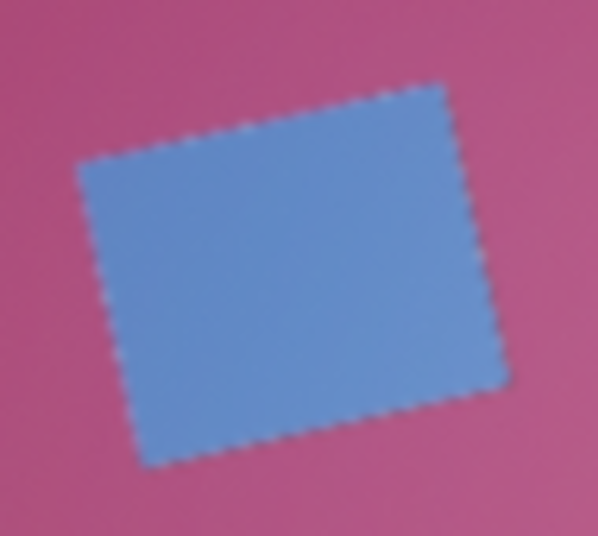

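The crop confirms the choice: the framed panel is locked by two brass buttons and carries a dark grip bar at its centre. Next I compute the poses and look closer with the wrist camera.

```bash
cat > a.py <<'E'
from h import *
def o(l,x,y): return [((u+.5)/6.3-.5+x,(v+.5)/6.3-.5+y) for u,v in l]
for nm,l,x,y,z in [('frame',[(83,117),(483,72),(535,487),(130,530)],325,150,.03),('riser',[(77,162),(443,83),(511,384),(145,468)],205,150,.025)]:
    w=px2w('top',o(l,x,y),[z]*4)
    print(nm,w.mean(0),[round(float(np.linalg.norm(w[i]-w[(i+1)%4])),4) for i in range(4)])
    d=(w[0]-w[3]+w[1]-w[2]); print('yaw',np.arctan2(d[1],d[0]))
    d=(w[0]-w[1]+w[3]-w[2]); print('yaw y',np.arctan2(-d[0],d[1]))
bot.move_to([.515,-.155,.45],down(0.1)); shot('pics/w1.png'); 
bot.move_to([.525,.217,.45],down(0.2)); shot('pics/w2.png'); print(sense()['time_s'],sense()['joints'])
E
python3 a.py
```

```text
frame [ 0.51104436 -0.15338767  0.03      ] [0.1941, 0.2009, 0.195, 0.1992]
yaw 0.12233157665563421
yaw y 0.11852040995734904
riser [0.52069061 0.21591481 0.025     ] [0.1796, 0.1488, 0.1791, 0.1507]
yaw 0.23660235942897812
yaw y 0.2300699700439415
3.5 [ 2.66320950e-01  6.18448402e-02  1.70146308e+00 -5.57959839e-04
  1.37830625e+00  1.63898910e+00]
```

View pics/w1.png

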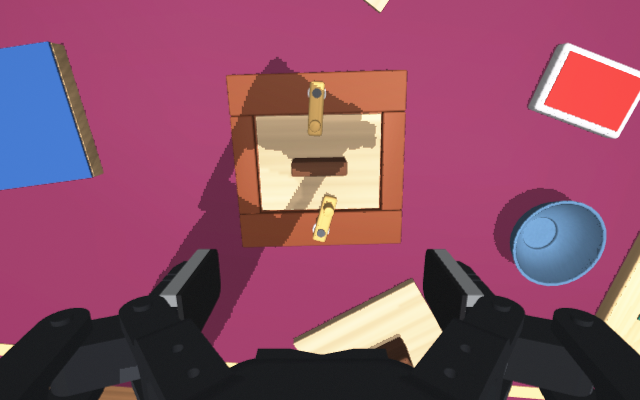

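View pics/w2.png

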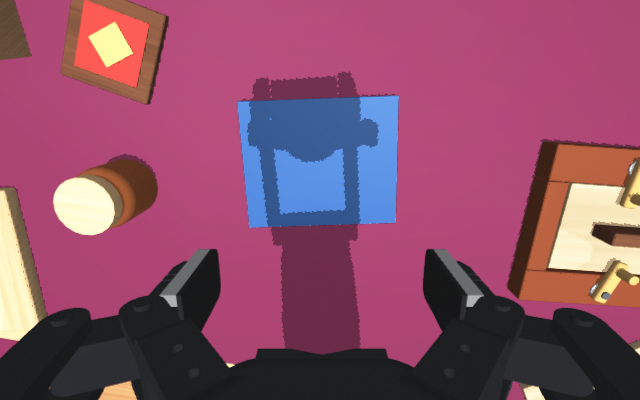

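```bash
python3 - <<'E'
import cv2
im=cv2.imread("pics/w1.png")
cv2.imwrite("pics/w1c.png",cv2.resize(im[60:255,215:415],None,fx=3,fy=3,interpolation=cv2.INTER_CUBIC))
im=cv2.imread("pics/w2.png")
cv2.imwrite("pics/w2c.png",cv2.resize(im[85:235,225:415],None,fx=4,fy=4,interpolation=cv2.INTER_CUBIC))
E
```

```text
(no output)
```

View pics/w1c.png

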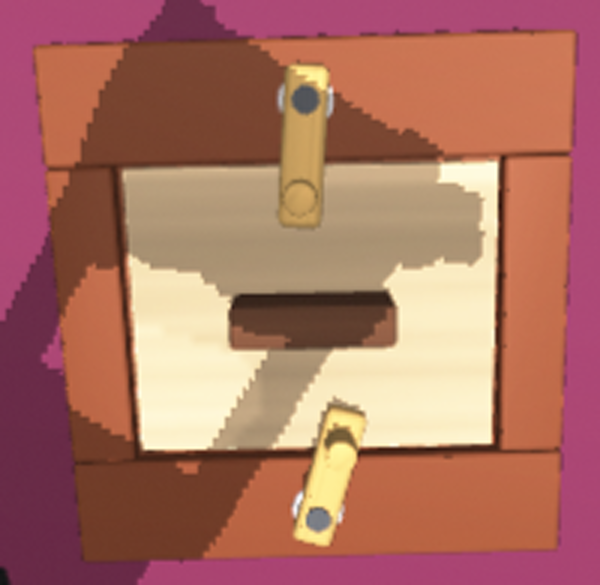

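View pics/w2c.png

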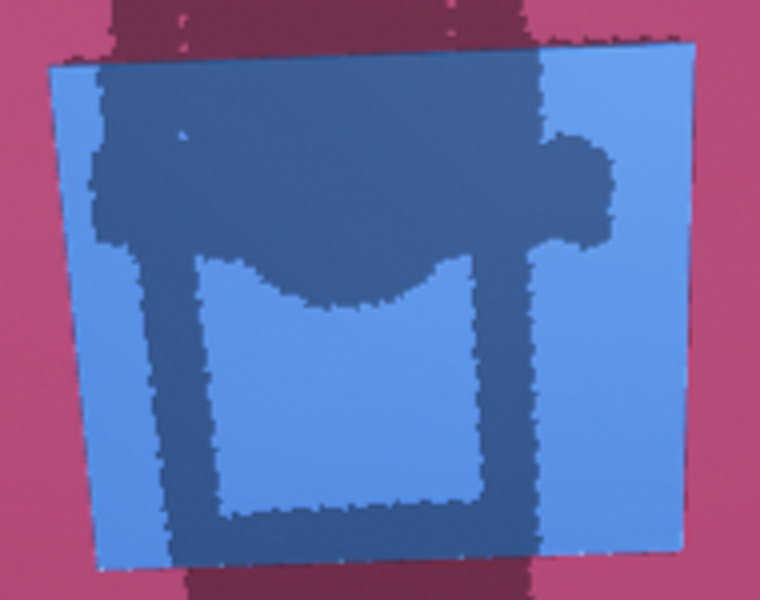

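```bash
cat > b.py <<'E'
from h import *
def oo(l,x,y,s): return [((u+.5)/s-.5+x,(v+.5)/s-.5+y) for u,v in l]
def quad(nm,w):
    print(nm,w.mean(0).round(4),[round(float(np.linalg.norm(w[i]-w[(i+1)%4])),4) for i in range(4)])
    d=(w[0]-w[3]+w[1]-w[2]); e=(w[0]-w[1]+w[3]-w[2]); print('  yaw',np.arctan2(d[1],d[0]),np.arctan2(-e[0],e[1]))
P=np.load('pics/w1.npy'); ps=(P[:3],P[3:])
W=lambda l,z:px2w('wrist',oo(l,215,60,3),[z]*len(l),ps)
quad('frame',W([(34,46),(576,31),(557,548),(84,561)],.03))
quad('panel',W([(122,168),(499,160),(494,445),(140,452)],.029))
quad('bar',W([(232,308),(393,308),(397,347),(229,347)],.061))
pv=W([(306,99),(318,519)],.042); print('piv far,near',pv,np.linalg.norm(pv[0]-pv[1]),pv.mean(0))
st=W([(299,198),(342,440)],.062); print('stud far near',st)
for a,b in zip(pv,st): print(np.linalg.norm((b-a)[:2]),np.arctan2(*(b-a)[[1,0]]))
P=np.load('pics/w2.npy')
quad('riser',px2w('wrist',oo([(49,66),(695,43),(683,550),(100,570)],225,85,4),[.025]*4,(P[:3],P[3:])))
E
python3 b.py
```

```text
frame [ 0.5113 -0.1537  0.03  ] [0.1941, 0.1995, 0.1941, 0.2002]
  yaw 0.12689831301517682 0.12683994704171037
panel [ 0.5121 -0.154   0.029 ] [0.1397, 0.1106, 0.1414, 0.1107]
  yaw 0.11999190201556904 0.11964065917591821
bar [ 0.5121 -0.1538  0.061 ] [0.0568, 0.0142, 0.0599, 0.0141]
  yaw 0.10971134977814054 0.09893094475443258
piv far,near [[ 0.58955826 -0.14373748  0.042     ]
 [ 0.43238515 -0.16351072  0.042     ]] 0.15841201615735864 [ 0.5109717 -0.1536241  0.042    ]
stud far near [[ 0.55664874 -0.14473887  0.062     ]
 [ 0.4718874  -0.1684362   0.062     ]]
0.032924744291175985 -3.1111732778108188
0.03980813774694238 -0.12404830353990515
riser [0.5207 0.2161 0.025 ] [0.1792, 0.1489, 0.1788, 0.1493]
  yaw 0.23598920398094356 0.233972963954808
```

```bash
cat > push.py <<'E'
from h import *
import sys
C=np.array([.5112,-.1537]); Y=.125
def rot(a): return np.array([[np.cos(a),-np.sin(a)],[np.sin(a),np.cos(a)]])
def dist(n):
    for d in np.arange(.010,.035,.0002):
        p=np.abs(d*n)-[.0145,.011]
        if np.linalg.norm(np.maximum(p,0))>=.006 and (p>0).any(): return d
def local(phi,gap=0):
    n=np.array([-np.sin(phi),np.cos(phi)])
    return .033*np.array([np.cos(phi),np.sin(phi)])+(dist(n)+gap)*n
def run(side,th0,end=-1.5):
    a=Y if side=='near' else Y+np.pi
    piv=C+rot(a)@[-.079,0]
    w=lambda p:piv+rot(a)@p
    q=None; s=sense()
    for yy in (Y+np.pi/2,Y-np.pi/2):
        j=bot.solve_ik([*w(local(th0)),.222],down(yy))
        if j is not None and abs(j[5])<1.6: q=down(yy); break
    print('ik',np.round(j,2))
    z=.222
    p0=w(local(th0,.009)); bot.move_to([*p0,.29],q)
    if bot.servo_line([*p0,z],v=.1,contact_N=5): print('TOUCH',sense()['eef_pos']); return
    for ph in np.linspace(th0,end,7):
        bot.servo_line([*w(local(ph)),z],v=.06)
        s=sense(); print(round(float(ph),2),s['contact_force'].round(1),s['eef_pos'].round(4))
    bot.servo_line([*w(local(end,.008)),z],v=.1)
    e=sense()['eef_pos']; bot.servo_line([e[0],e[1],.30],v=.2)
    print(sense()['time_s'])
E
python3 - <<'E'
from push import *
bot.move_to([.47,-.1,.32],down(Y+np.pi/2)) if bot.solve_ik([.47,-.1,.32],down(Y+np.pi/2)) is not None else print('no')
bot.grab(20)
print(sense()['joints'],sense()['grip_width'],sense()['time_s'])
run('near',-.22)
E
```

```text
[-3.55873404e-01 -2.55866464e-04  2.02089705e+00 -2.45174952e-05
  1.12091810e+00 -4.80827584e-01] 6.008079036404495e-05 6.1
ik [-0.45  0.18  2.05  0.    0.92 -0.58]
-0.22 [ 0.  -0.3  0. ] [ 0.4676 -0.1498  0.2227]
-0.43 [ 0.3  0.  -0.3] [ 0.4702 -0.156   0.2221]
-0.65 [-0.2 -0.2 -0.3] [ 0.4725 -0.162   0.2222]
-0.86 [-0.2  0.5  0.4] [ 0.4735 -0.1679  0.2218]
-1.07 [-0.2  0.2  0.2] [ 0.4713 -0.1775  0.2223]
-1.29 [ 0.9 -0.8 -0.5] [ 0.4655 -0.1859  0.2222]
-1.5 [ 0.1  0.4 -0.2] [ 0.4591 -0.1922  0.222 ]
10.0417
```

```bash
python3 - <<'E'
from push import *
run('far',-.08)
bot.move_to([.515,-.155,.45],down(0.125)); shot('pics/w3.png'); print(sense()['time_s'])
im=cv2.imread("pics/w3.png")
cv2.imwrite("pics/w3c.png",cv2.resize(im[60:255,215:415],None,fx=3,fy=3,interpolation=cv2.INTER_CUBIC))
E
```

```text
ik [-0.4   0.35  1.83  0.    0.96 -0.53]
-0.08 [-0.3  0.6 -0.1] [ 0.5576 -0.162   0.2226]
-0.32 [ 0.8 -0.8  0.1] [ 0.5535 -0.1548  0.2221]
-0.55 [ 1.3 -0.3 -0.2] [ 0.5508 -0.1478  0.2217]
-0.79 [-0.5  0.4  0.6] [ 0.5489 -0.1416  0.222 ]
-1.03 [-0.5 -1.  -0.6] [ 0.5503 -0.1321  0.2219]
-1.26 [-0.9 -0.2 -0.9] [ 0.5563 -0.1223  0.2218]
-1.5 [ 0.1  0.4 -0.9] [ 0.5633 -0.1151  0.2219]
14.2083
15.5833
```

View pics/w3c.png

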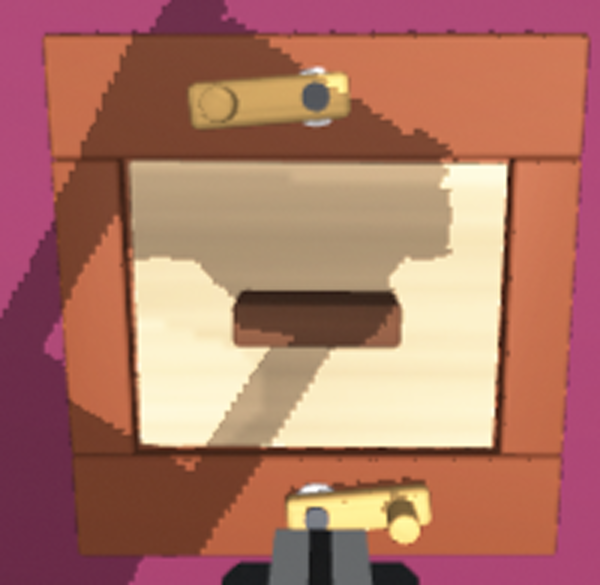

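Both buttons now point along their rails at about -1.5 rad, with the far tip at crop (205,103) and the near tip at (425,505), so both are clear of the panel. Next: grasp and lift.

```bash
python3 - <<'E'
from h import *
q=down(.122+np.pi/2); x,y=.5118,-.1538
bot.let_go()
bot.move_to([x,y,.30],q)
print(bot.servo_line([x,y,.206],v=.1,contact_N=8),sense()['eef_pos'])
bot.grab(40); print(sense()['grip_width'],sense()['contact_force'])
bot.servo_line([x,y,.226],v=.03); print(sense()['grip_width'],sense()['contact_force'])
bot.servo_line([x,y,.31],v=.12); print(sense()['grip_width'],sense()['contact_force'],sense()['time_s'])
cv2.imwrite('pics/s4.png',optics.grab_frame('scene')[:,:,::-1])
shot('pics/w4.png')
E
```

```text
False [ 0.51231076 -0.15401881  0.20673722]
0.015398639324659803 [ 0.38688901 -0.87367772  1.64229797]
0.015476176747584766 [ 0.2774391  -1.09376706 -1.16646914]
0.015574395771343034 [-0.19000532 -0.15363221 -1.16555065] 21.1583
```

View pics/s4.png

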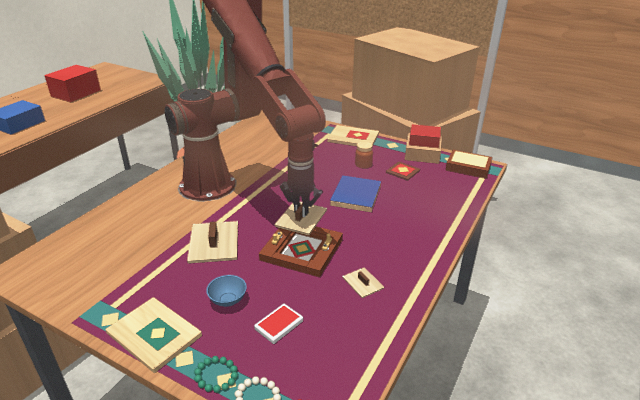

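View pics/w4.png

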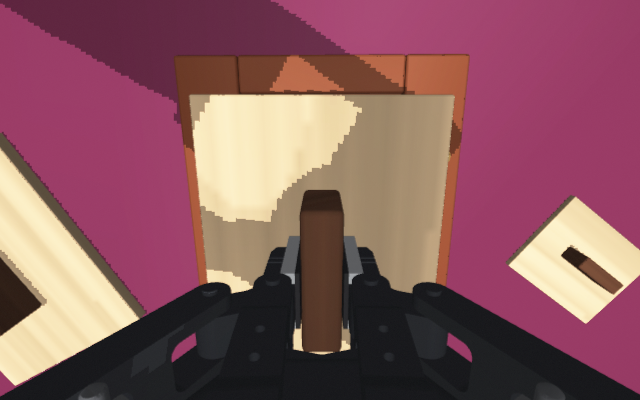

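The panel is held level and square in the jaws (front edge at row 95, columns 190–455). Now to the riser.

```bash
python3 - <<'E'
from h import *
P=np.load('pics/w4.npy')
w=px2w('wrist',[(190,95),(455,95)],[.134]*2,(P[:3],P[3:])); R=Rn.from_quat(P[3:]).as_matrix()
print((w-P[:3])@R, sense()['eef_pos'])
q=down(.235+np.pi/2); x,y=.5207,.2160
bot.servo_line([x,y,.31],q,v=.15)
bot.hold(.2)
bot.servo_line([x,y,.225],v=.08)
print(sense()['eef_pos'],sense()['contact_force'],sense()['time_s'])
cv2.imwrite('pics/s5.png',cv2.resize(optics.grab_frame('scene')[130:250,280:440,::-1],None,fx=5,fy=5))
E
```

```text
[[ 0.06961812 -0.05316603  0.17495815]
 [ 0.06960993  0.05407897  0.17473125]] [ 0.51117682 -0.15352138  0.30859909]
[0.52118347 0.21615806 0.22575067] [-0.25555201  0.29890642 -0.93837969] 25.2833
```

View pics/s5.png

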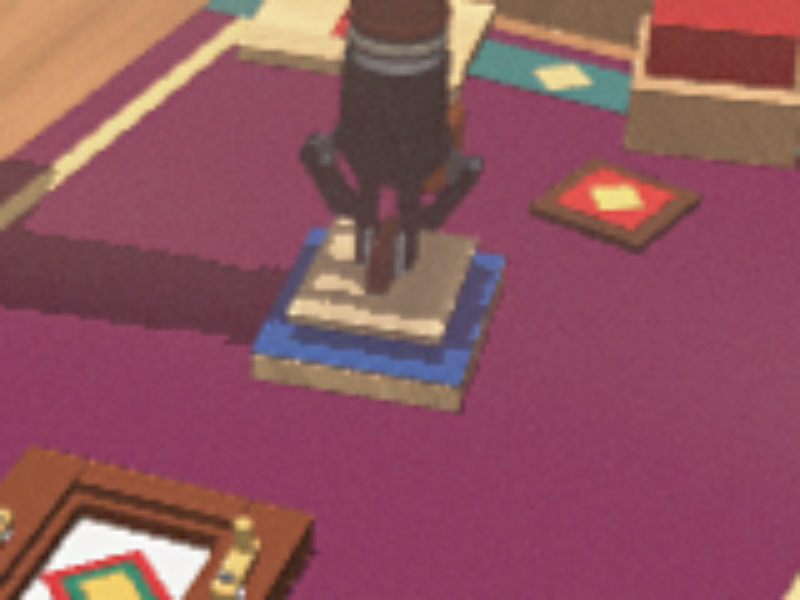

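```bash
python3 - <<'E'
from h import *
x,y=.5207,.2160
bot.servo_line([x,y,.214],v=.03)
print(bot.servo_line([x,y,.207],v=.012,contact_N=3),sense()['eef_pos'],sense()['contact_force'])
bot.hold(.3); bot.let_go(); bot.hold(.2)
e=sense()['eef_pos']; bot.servo_line([e[0],e[1],.30],v=.1)
bot.move_to([.515,.20,.45],down(.235)); shot('pics/w6.png')
cv2.imwrite('pics/w6c.png',cv2.resize(cv2.imread('pics/w6.png')[60:260,200:440],None,fx=3,fy=3,interpolation=cv2.INTER_CUBIC))
bot.move_to([.30,.35,.45],down(.5)); cv2.imwrite('pics/t6.png',optics.grab_frame('top')[:,:,::-1])
print(sense()['time_s'],sense()['contact_force'])
E
```

```text
True [0.52106416 0.21610272 0.21126217] [1.41391309 0.33935696 4.18826303]
30.9667 [ 0.2488678   0.82721842 -0.62600887]
```

View pics/w6c.png

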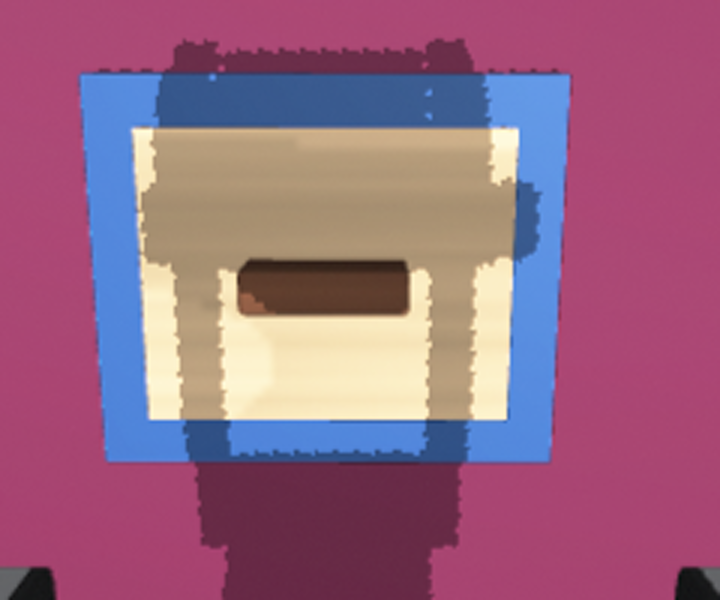

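View pics/t6.png

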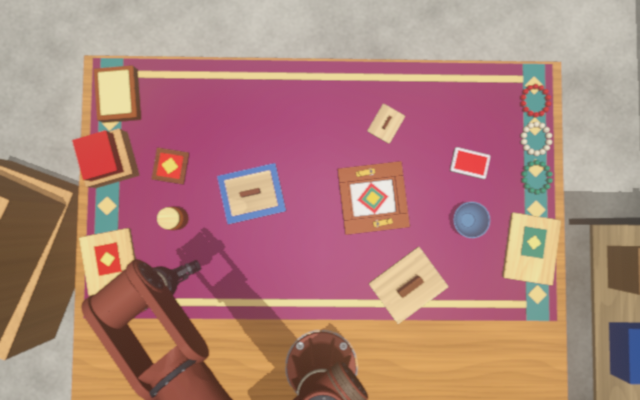

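The panel lies flat and centred on the riser, with blue showing on all four sides: panel corners at crop (132,128), (518,128), (507,420), (148,420) and riser corners at (80,73), (570,73), (550,462), (107,462). The other wares are unmoved, both buttons are aside, and the arm is clear.

```bash
python3 -c "
from cell import order;print(order.hand_in())"
```

```text
the job is handed in; nothing more can be done
None
```

The backboard is out of the frame and lying flat, grip bar up, on the blue riser, and the job is handed in at about 31 s of the 72 s allowed.

- **Buttons:** I pushed both with the closed fingertips to about -1.5 rad, and the wrist picture showed both bars clear of the panel before I lifted.
- **Lift and placing:** I gripped the bar at 40 N (width read 15.5 mm for the 16 mm bar) and lifted straight up. I then lowered the panel onto the riser until light contact (about 4 N read) before letting go.
- **Last checks:** The wrist picture shows a blue margin on all four sides of the panel. In the top picture the other wares are where they started, and the arm is clear.

One early reading was off. The near stud measured about 40 mm from its pivot instead of 33, so I set that push from the given size and a rough angle. The picture afterwards confirmed the button had turned. No other check failed or disagreed.

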